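# Load a heat sink into the comb nest of a drill jig

## Robot

A 6-joint arm with a two-finger parallel gripper is mounted at the origin on the work surface. World frame = base frame: x ahead of the robot, y to its left, z up, the work surface at z = 0. Lengths are in m, angles in degrees, forces in N, time in s.
With the tool pointing down it reaches from about 0.4 to 0.825 m from the base axis. Payload 7 kg.
Tool frame: the origin (TCP) lies midway between the tips of the shut fingers; the grasp point (between the pads) lies r.tcp_to_grasp behind it (r.tcp_to_grasp is the distance from the TCP to the grasp point, in m); x points along the fingers, y is the direction in which the jaws open and shut, and the axes are right-handed (so a half turn about x gives the same grasp; the last joint's range is limited). The gripper opens to 88 mm and grips with 3 to 60 N. Pads are 19 mm wide; open, the fingers measure 130 mm over their backs; the gripper's body (78 mm by 193 mm) begins 47 mm behind the grasp point.
Start: joints at [-47.722, 20.546, 0.682, 0, -70.136, -16.507], TCP at [0.293, -0.608, 0.227] pointing down, gripper open.
Joint ranges: [-176.03, 176.03], [-82.01, 121.73], [-58.28, 71.71], [-173.87, 95.51], [-174.79, -0.11], [-173.66, 173.66]. Speed limits (degrees/s): [136.94, 136.94, 172.46, 180, 180, 180].

## Interface

Orientations are given as [roll, pitch, yaw] about the fixed x, y, z axes, in that order (R = Rz(yaw) Ry(pitch) Rx(roll)).
In Python, from plant import r gives the robot as it stands.
- The arm moves only by the tool carry_out, never from a script. Its argument "moves" is a list of rows, each a list of 7 numbers: the shift along the world's x, y, z in mm, then the turn, a rotation vector about the world's x, y, z in rad, then the opening in per cent of the stroke, from 0 (shut) to 100 (fully open). In form: [[x, y, z, wx, wy, wz, claw], ...]. A call has 1 to 5 rows; each row is the pose to reach, as a shift and turn from the pose commanded when the call began; what a row does not reach only later rows make up. A row lasts 1/10 s, in which the tool goes at most 50 mm and 8.59 degrees, less where a joint would pass 70% of its speed; a pose out of reach is approached as far as the arm can. A call with a gripper value outside its range is refused whole. The fingers move at their own pace and stop on an object; "squeeze" is the grip in N (left out, the last holds). Time passes only in rows, so rows that repeat a pose let the fingers close. It gives the time, the measured TCP pose, the force and the opening at its end, in the units of the state.
- r.get_state(): the state, without advancing time (a new reading comes with each control period).
- r.capture(name): name is "scene" or "top" or "wrist"; returns the picture (384x512x3 uint8, blue, green, red); there is no depth.
- r.camera_params(name): a dict with "K" (3x3 intrinsics, pixels), "rvec" (rotation vector, rad) and "tvec" (3), from world to camera coordinates, as OpenCV has them. Camera axes: x right, y down, z forward; pixel columns grow to the right and rows downward; lengths in m; the calibration is good to about 2 mm. A picture is of the moment at which its call begins: read the wrist's pose just before it. camera_params takes no time and is no camera call; for the wrist camera it gives the pose at the moment of the call.
- r.close_job(): hands the job in, once; it reports no verdict.
The state is a dict: "time_s": time; "joints": joint angles; "qd": joint speeds; "joint_torque": joint torques, N m; "tcp_pos": TCP position; "eef_rot": TCP orientation; "contact_force": force on the tool from outside, world axes, zero at the start; "moment": the same for the moment, N m; "gripper_width": finger opening in m.
Only numpy, scipy, OpenCV 4.12 (cv2) and the standard library are available. Lean on these libraries where they do the work, as an engineer would, in place of code of your own. Each camera call takes 0.05 s, during which the arm holds its last target. There are 200 camera calls.

## Task

Load the larger, five-finned heat sink into the drill jig, ready for drilling: fins down so that the jig's four ribs fill its four gaps, and its plate resting flat on the ribs, then pushed along under the bush plate until its end is flush against the end stop. Let go of it and leave the other things on the bench undisturbed.

Things in the scene. Friction and masses are not known exactly. Their poses are not given: they have to be found in the camera images.
- sink: Bare aluminium heat sink to load, about 0.3 kg: 120 mm long (x), 59 wide (y), 38 high, standing fins down. Plate 8 mm thick on top; under it five fins 3 mm thick, 30 deep, full length, 14 mm apart, leaving four 11 mm gaps. Outer fins are flush with the plate's long edges: grip across the 59 mm. Origin: centre of underside, level with the fin tips; z up. Both ends alike.
- jig: Drill jig bolted to the bench. Base plate 215 mm (x) by 110 (y), top 15 mm high, corner bolt heads to 25 mm. Four upright ribs along x from -75 to +75 mm, 6 mm thick, at y = -21, -7, 7, 21, round tops 49 mm above the bench; 2.5 mm play each side in the sink's gaps. At the +x end stand the end stop and bush plate. Origin: centre of the underside, on the bench; z up.
- jig_stop (a point): Foot of the end stop's face on the base plate, at the jig's x = +75 mm, 15 mm above the bench; axes as the jig's. The upright steel stop is 70 mm wide; the sink's end goes flush against its face. The sink is slid towards the jig's +x.
- jig_bush (a point): Middle of the lower free edge of the bush plate, at the jig's x = +45 mm, 62 mm above the bench, 5 mm above a seated sink. This dark plate, 70 mm wide and 10 thick (its two bushes reach 75 mm above the bench), roofs the last 30 mm before the stop, so a sink lowered onto the ribs must stay short of it, then be slid under.
- jig_home (a point): Where the origin of the loaded sink belongs: at the jig's x = +15 mm, on its centre line, 19 mm above the bench (fin tips then hang 4 mm clear of the base plate, the sink's top is at 57 mm and its end touches the stop). Axes as the jig's.
- small_sink: Another aluminium heat sink, not to be loaded: 90 mm long, 50 mm wide, 42 mm high, seven closely spaced fins down, gaps too narrow for the ribs. Origin: centre of its underside.
- hammer: Hammer lying near the far edge of the bench, wooden handle; a bystander.
- screwdriver: Screwdriver with red handle lying near the robot; a bystander.
- square: Steel try square lying near the robot, stock 100 mm, blade 150 mm; a bystander.
- tin: Plain metal can 70 mm across, 75 mm high, on the left near the vise; a bystander.
- cup: Red plastic cup 110 mm high on the right; a bystander.
Mind the look-alikes: they are no part of the job. Leave any green or pink look-alike of the sink alone.

How it is judged:
By the outcome, as a careful person would: the job done as asked, in the order asked, and still so for the second after the job is handed in, with the robot touching nothing.
It also fails if it takes over 42 s, if anything falls off the work surface, if the arm or the gripper's body presses on something with over 40 N, if the wrist force passes 120 N, or if a joint passes its speed limit or range.

## Working session

There is one attempt and no reset: what is moved stays moved. The work goes in short steps, Python scripts to look and compute and a tool call to move; the robot and the scene stay as the last step left them, time stands still between calls to the robot, and variables do not carry over. Pictures are saved under pics/ and viewed, about 8 in all and at most 12, crops included, and the job is handed in when it is done.

Besides the shell and the picture viewer there is one more tool, called after "Call:" as a command line: name --pt "numbers of a row" for each row, then --argument value for the rest. carry_out: Moves the arm, as the interface text tells. Its arguments: {"type":"object","properties":{"moves":{"type":"array"},"squeeze":{"type":"number"}},"required":["moves"]}

```bash
mkdir -p pics; ls
python3 - <<'E'
from plant import r
import cv2
for n in ("scene","top"):
    cv2.imwrite(f"pics/{n}0.png",r.capture(n)); p=r.camera_params(n); print(n,p)
print(r.get_state(), r.tcp_to_grasp)
E
```

```text
pics
scene {'K': array([[364.69579947,   0.        , 256.67838585],
       [  0.        , 364.69579947, 185.13726466],
       [  0.        ,   0.        ,   1.        ]]), 'rvec': array([ 1.47340728,  1.83414926, -0.97974883]), 'tvec': array([ 0.11394877, -0.27247613,  1.43469973])}
top {'K': array([[346.57137004,   0.        , 253.92668181],
       [  0.        , 346.57137004, 196.68817764],
       [  0.        ,   0.        ,   1.        ]]), 'rvec': array([ 2.10947219, -2.14041309,  0.20295646]), 'tvec': array([0.02471981, 0.58279676, 0.97639955])}
{'time_s': 0.1, 'joints': array([-4.77215291e+01,  2.05882318e+01,  6.40212399e-01, -1.75066198e-02,
       -7.01346872e+01, -1.65057836e+01]), 'qd': array([ 0.00319089, -0.14803942,  0.03843243,  0.0499224 ,  0.09109437,
       -0.00913221]), 'joint_torque': array([-2.50998710e-03, -5.84162593e+01,  2.93753850e+01,  7.01547951e+00,
        1.02282269e-02, -5.59702062e-05]), 'tcp_pos': array([ 0.29327635, -0.60749342,  0.22571596]), 'eef_rot': array([ 95.25262589,  89.91567129, 121.01935241]), 'contact_force': array([ 0.16614236, -0.31387885, -0.34293859]), 'moment': array([-0.05109653, -0.0352327 ,  0.05559421]), 'gripper_width': 0.08804063118653083} 0.0188
```

View pics/scene0.png

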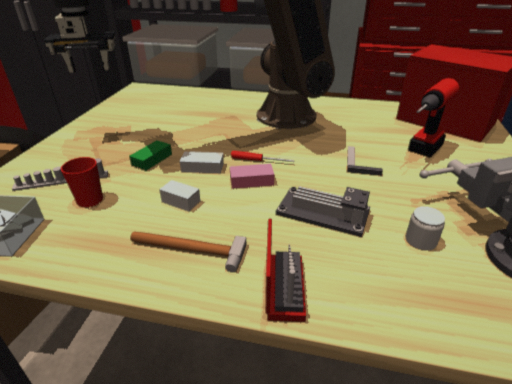

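View pics/top0.png

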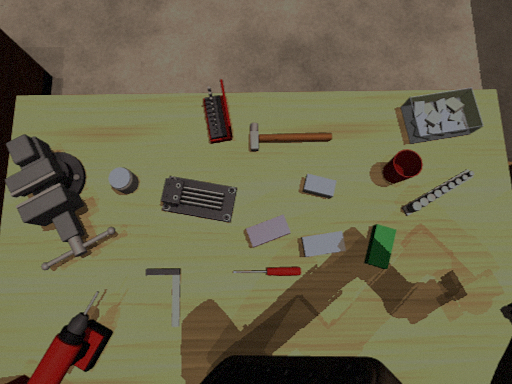

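The scene picture shows grey blocks at (203,162) and (180,195), pink at (252,176), green at (151,154) and the jig at (325,208). In the top picture the same things are: grey A (322,244), grey B (320,186), pink (268,231), green (380,246), and the jig (200,200) with its bush plate at the left end, so jig +x points to world +y. A looks larger, so it should be the sink and B the small one. I'll measure both and enlarge a crop.

```bash
cat > h.py <<'E'
import numpy as np, cv2
from plant import r
def cam(n):
    p=r.camera_params(n); R=cv2.Rodrigues(np.array(p["rvec"]))[0]; return p["K"],R,np.array(p["tvec"]).ravel()
def ray(c,uv):
    K,R,t=c; d=R.T@np.linalg.inv(K)@np.array([uv[0],uv[1],1.]); return -R.T@t,d
def onz(c,uv,z):
    o,d=ray(c,uv); return o+d*(z-o[2])/d[2]
def tri(c1,u1,c2,u2):
    o,d=ray(c1,u1);p,e=ray(c2,u2); s=np.linalg.lstsq(np.c_[d,-e],p-o,rcond=None)[0]
    a,b=o+s[0]*d,p+s[1]*e; return (a+b)/2,np.linalg.norm(a-b)
def proj(c,P):
    K,R,t=c; q=K@(R@np.asarray(P,float)+t); return q[:2]/q[2]
E
python3 - <<'E'
from h import *
t=cv2.imread("pics/top0.png"); s=cv2.imread("pics/scene0.png")
def crop(im,x,y,w,h,k): return cv2.resize(im[y:y+h,x:x+w],None,fx=k,fy=k,interpolation=cv2.INTER_CUBIC)
a=crop(t,290,165,80,100,3); b=crop(t,150,165,100,65,4); c=crop(s,150,140,90,75,4); d=crop(s,270,175,110,65,3.5)
C=np.zeros((600,800,3),np.uint8)
C[:300,:240]=a; C[:260,250:650]=b; C[300:600,:360]=c; h,w=d.shape[:2]; C[300:300+h,380:380+w]=d
cv2.imwrite("pics/crop1.png",C)
ct=cam("top")
for im,n in((t,"top"),):
    hsv=cv2.cvtColor(im,cv2.COLOR_BGR2HSV); m=((hsv[...,1]<60)&(hsv[...,2]>120)).astype(np.uint8)
    for k in cv2.findContours(m,cv2.RETR_EXTERNAL,cv2.CHAIN_APPROX_NONE)[0]:
        if cv2.contourArea(k)>150:
            rc=cv2.minAreaRect(k); bx=cv2.boxPoints(rc); print(np.round(rc[0]),[np.round(onz(ct,p,.038),3)[:2].tolist() for p in bx])
E
```

```text
[175. 300.] [[0.359, 0.26], [0.358, 0.237], [0.218, 0.233], [0.218, 0.256]]
[324. 243.] [[0.464, -0.125], [0.482, -0.243], [0.422, -0.25], [0.404, -0.133]]
[268. 230.] [[0.493, 0.042], [0.535, -0.073], [0.479, -0.092], [0.438, 0.022]]
[320. 184.] [[0.611, -0.134], [0.659, -0.148], [0.634, -0.238], [0.586, -0.224]]
[118. 177.] [[0.652, 0.474], [0.699, 0.431], [0.654, 0.386], [0.608, 0.429]]
[439. 115.] [[0.885, -0.495], [0.91, -0.651], [0.797, -0.654], [0.773, -0.501]]
[176.  52.] [[1.076, 0.376], [1.191, 0.225], [1.073, 0.152], [0.962, 0.301]]
[464.  57.] [[1.13, -0.634], [1.143, -0.723], [0.958, -0.722], [0.947, -0.635]]
[179.  14.] [[1.207, 0.32], [1.281, 0.28], [1.219, 0.195], [1.146, 0.235]]
[286.   8.] [[1.263, -0.055], [1.262, -0.15], [1.197, -0.147], [1.198, -0.053]]
```

View pics/crop1.png

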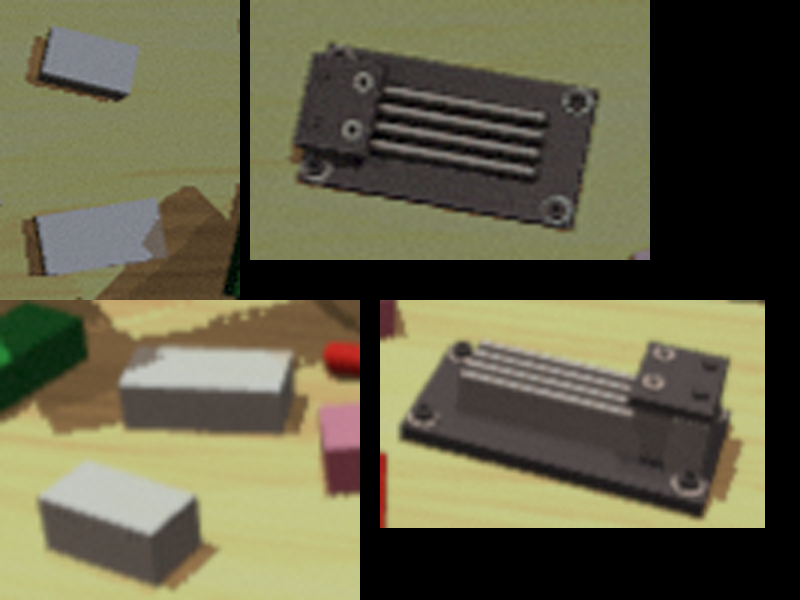

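A (top 322,244) measures 119×60 mm and B (320,186) measures 93×50 mm, so A is the five-fin sink and B the small one. The crop agrees: A is longer and flatter, B shorter and taller. Pink and green are decoys. Next I triangulate the heights.

Run:
```python
from h import *
from scipy.spatial.transform import Rotation as Ro
ct,cs=cam("top"),cam("scene")
T=lambda p:(150+(p[0]-250)/4,165+p[1]/4)
A=lambda p:(290+p[0]/3,165+p[1]/3)
S=lambda p:(270+(p[0]-380)/3.5,175+(p[1]-300)/3.5)
Q=lambda p:(150+p[0]/4,140+(p[1]-300)/4)
print("sink")  # +y-x, +y+x, -y+x corners (top view crop / scene crop)
for a,b in (((48,274),(293,350)),((36,218),(280,392)),((157,200),(120,390))):
    P,g=tri(ct,A(a),cs,Q(b)); print(P.round(3),round(g,4))
print("jig base corners z15"); B=[onz(ct,T(p),.015) for p in((597,90),(573,230),(297,182),(330,43))]; print(np.round(B,3), np.mean(B,0).round(3))
print([round(float(np.linalg.norm(B[i]-B[i-1])),3) for i in range(4)])
print("rib ends z49"); E_=[onz(ct,T(p),.049) for p in((546,117),(543,136),(539,154),(535,173))]; print(np.round(E_,3))
print("rib dir",(lambda d:np.degrees(np.arctan2(d[1],d[0])))(onz(ct,T((385,90)),.049)-onz(ct,T((545,117)),.049)))
P,g=tri(ct,T((600,90)),cs,S((462,345)));print("base tri?",P,g)
s=r.get_state(); R=Ro.from_euler('xyz',s['eef_rot'],degrees=True).as_matrix(); print(R.round(3))
print("jaw yaw",np.degrees(np.arctan2(R[1,1],R[0,1])))
Kw=cam("wrist"); C=-Kw[1].T@Kw[2]; print("wrist cam",C, "axis",Kw[1][2], Kw[0][0,0], "cam x",Kw[1][0])
print("cam in tool", R.T@(C-s['tcp_pos']))
```

```text
sink
[ 0.406 -0.132  0.04 ] 0.0034
[ 0.461 -0.124  0.035] 0.0011
[ 0.477 -0.244  0.032] 0.0042
jig base corners z15
[[0.62  0.069 0.015]
 [0.512 0.088 0.015]
 [0.552 0.299 0.015]
 [0.661 0.277 0.015]] [0.586 0.183 0.015]
[0.212, 0.11, 0.215, 0.112]
rib ends z49
[[0.593 0.106 0.049]
 [0.578 0.108 0.049]
 [0.565 0.111 0.049]
 [0.551 0.114 0.049]]
rib dir 79.44489478540054
base tri? [0.60476114 0.08671296 0.07530722] 0.04563065909386589
[[-0.001 -0.435  0.901]
 [ 0.001  0.901  0.435]
 [-1.     0.001 -0.   ]]
jaw yaw 115.76672086203631
wrist cam [ 0.23057061 -0.63790269  0.38334617] axis [ 0.23398736  0.11284059 -0.96566915] 279.5886719398513 cam x [-4.34705833e-01  9.00572501e-01 -9.78972451e-05]
cam in tool [-1.57620834e-01  1.03997111e-04 -6.97113857e-02]
```

Triangulated sink top is about 36 mm (38 expected), with the sink at (0.443, -0.188) and yaw 98.7°. The jig is at about (0.586, 0.183) with yaw about 79°, and its base measures 213×111 mm, as it should. I'm moving above the sink.

Call:
carry_out --pt "15 42 0 0 0 0.127 100" --pt "30 84 0 0 0 0.254 100" --pt "45 126 0 0 0 0.381 100" --pt "60 168 0 0 0 0.508 100" --pt "75 210 0 0 0 0.635 100"

```text
time_s: 0.6
tcp_pos: [0.3685, -0.3961, 0.2262]
eef_rot: [75.0, 90.0, 137.4]
contact_force: [-0.7, -0.0, 0.5]
gripper_width: 0.0876
```

Call:
carry_out --pt "15 42 0 0 0 0.127 100" --pt "30 84 0 0 0 0.254 100" --pt "45 126 0 0 0 0.381 100" --pt "60 168 0 0 0 0.508 100" --pt "75 210 0 0 0 0.637 100"

```text
time_s: 1.1
tcp_pos: [0.4435, -0.186, 0.2265]
eef_rot: [-31.0, 90.0, 68.0]
contact_force: [1.1, 0.4, -0.6]
gripper_width: 0.0873
```

Call:
carry_out --pt "0 0 -5 0 0 0 100" --pt "0 0 -5 0 0 0 100" --pt "0 0 -5 0 0 0 100"

```text
time_s: 1.4
tcp_pos: [0.4431, -0.1882, 0.2214]
eef_rot: [85.2, 90.0, -176.2]
contact_force: [0.3, -0.3, -0.0]
gripper_width: 0.0875
```

```bash
cat >> h.py <<'E'
from scipy.spatial.transform import Rotation as Ro
def jaw():
    s=r.get_state(); R=Ro.from_euler('xyz',s['eef_rot'],degrees=True).as_matrix()
    return s,R,np.degrees(np.arctan2(R[1,1],R[0,1]))%360
E
python3 - <<'E'
from h import *
s,R,y=jaw(); c=cam("wrist"); im=r.capture("wrist"); cv2.imwrite("pics/w1.png",im)
print(s['time_s'],s['tcp_pos'],y,R[:,0])
hsv=cv2.cvtColor(im,cv2.COLOR_BGR2HSV); m=((hsv[...,1]<50)&(hsv[...,2]>120)).astype(np.uint8)
for k in cv2.findContours(m,cv2.RETR_EXTERNAL,cv2.CHAIN_APPROX_NONE)[0]:
    if cv2.contourArea(k)>500:
        rc=cv2.minAreaRect(k); bx=cv2.boxPoints(rc); print(np.round(rc[0]),[np.round(onz(c,p,.038),3)[:2].tolist() for p in bx],bx.round().tolist())
E
```

```text
1.4 [ 0.44307258 -0.18818478  0.2213526 ] 188.59988596212042 [-7.98582223e-04 -5.31510505e-05 -9.99999680e-01]
[250. 170.] [[0.481, -0.244], [0.423, -0.253], [0.404, -0.146], [0.467, -0.136]] [[226.0, 126.0], [275.0, 126.0], [275.0, 213.0], [226.0, 213.0]]
[104. 156.] [[0.663, -0.145], [0.635, -0.235], [0.585, -0.227], [0.61, -0.135]] [[71.0, 184.0], [94.0, 114.0], [137.0, 128.0], [114.0, 198.0]]
```

View pics/w1.png

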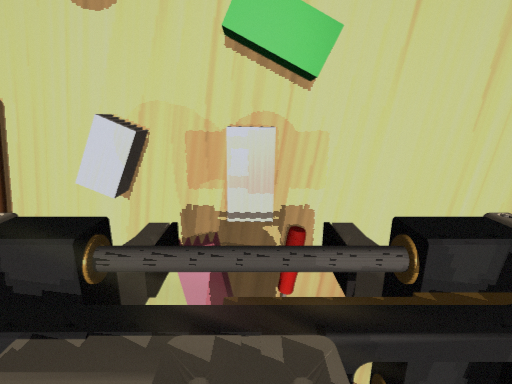

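The wrist picture shows the sink at (250,170), with its long edges vertical at u=226 and u=275 and the fingers clear on both sides. Its centre works out at (0.443, -0.189), which agrees with the TCP at (0.443, -0.188). Now descending.

Call:
carry_out --pt "0 0 -40 0 0 0 100" --pt "0 0 -80 0 0 0 100" --pt "0 0 -120 0 0 0 100" --pt "0 0 -150 0 0 0 100" --pt "0 0 -170 0 0 0 100"

```text
time_s: 1.95
tcp_pos: [0.4418, -0.1891, 0.0494]
eef_rot: [78.9, 89.8, 177.4]
contact_force: [-0.2, 0.2, 1.4]
gripper_width: 0.0878
```

Call:
carry_out --pt "0 0 -15 0 0 0 100" --pt "0 0 -25 0 0 0 100" --pt "0 0 -30 0 0 0 100" --pt "0 0 -30 0 0 0 100"

```text
time_s: 2.35
tcp_pos: [0.4432, -0.1884, 0.0213]
eef_rot: [84.2, 90.0, -177.2]
contact_force: [-0.6, 0.7, 0.1]
gripper_width: 0.0877
```

Call:
carry_out --pt "0 0 -6 0 0 0 100" --pt "0 0 -10 0 0 0 100" --pt "0 0 -10 0 0 0 60" --pt "0 0 -10 0 0 0 40" --pt "0 0 -10 0 0 0 20" --squeeze 30

```text
time_s: 2.85
tcp_pos: [0.4437, -0.1878, 0.0118]
eef_rot: [-103.8, 90.0, -5.2]
contact_force: [0.4, 0.5, 0.3]
gripper_width: 0.0692
```

Call:
carry_out --pt "0 0 0 0 0 0 0" --pt "0 0 0 0 0 0 0" --pt "0 0 0 0 0 0 0" --pt "0 0 0 0 0 0 0" --pt "0 0 0 0 0 0 0"

```text
time_s: 3.35
tcp_pos: [0.4436, -0.1878, 0.0118]
eef_rot: [-100.1, 90.0, -1.4]
contact_force: [0.2, 0.9, 5.3]
gripper_width: 0.0587
```

Gripped at 58.7 mm. Lifting, then carrying it to a viewing spot where the wrist camera looks back at the ribs' open ends.

Call:
carry_out --pt "0 0 10 0 0 0 0" --pt "0 0 35 0 0 0 0" --pt "0 0 75 0 0 0 0" --pt "0 0 115 0 0 0 0" --pt "0 0 150 0 0 0 0"

```text
time_s: 3.85
tcp_pos: [0.4431, -0.1879, 0.1639]
eef_rot: [-97.7, 90.0, 1.0]
contact_force: [1.1, -0.4, -2.6]
gripper_width: 0.0593
```

Call:
carry_out --pt "10 30 8 0 0 -0.03 0" --pt "25 70 17 0 0 -0.07 0" --pt "40 114 26 0 0 -0.1 0" --pt "55 158 35 0 0 -0.14 0" --pt "71 202 44 0 0 -0.17 0"

```text
time_s: 4.35
tcp_pos: [0.5141, 0.0158, 0.2064]
eef_rot: [-12.2, 90.0, 76.6]
contact_force: [2.0, -0.3, -2.2]
gripper_width: 0.0587
```

Call:
carry_out --pt "16 44 9 0 0 -0.03 0" --pt "31 88 18 0 0 -0.07 0" --pt "47 132 27 0 0 -0.1 0" --pt "62 176 36 0 0 -0.13 0" --pt "75 215 41 0 0 -0.15 0"

```text
time_s: 4.85
tcp_pos: [0.5896, 0.2313, 0.2475]
eef_rot: [-21.1, 90.0, 59.2]
contact_force: [2.0, -1.0, -1.3]
gripper_width: 0.059
```

Call:
carry_out --pt "10 28 4 0 0 -0.017 0" --pt "10 28 4 0 0 -0.017 0" --pt "10 28 4 0 0 -0.017 0" --pt "10 28 4 0 0 -0.017 0"

```text
time_s: 5.25
tcp_pos: [0.5988, 0.2564, 0.2504]
eef_rot: [129.4, 89.9, -151.2]
contact_force: [-0.9, -0.9, -2.5]
gripper_width: 0.0588
```

Run:
```python
from h import *
s,R,y=jaw(); c=cam("wrist"); im=r.capture("wrist"); cv2.imwrite("pics/w2.png",im)
np.savez("w2.npz",K=c[0],R=c[1],t=c[2])
print(s['time_s'],s['tcp_pos'],y,R[:,0],s['contact_force'])
cv2.imwrite("pics/w2b.png",cv2.resize(im[0:270,120:392],None,fx=2.2,fy=2.2,interpolation=cv2.INTER_CUBIC))
```

```text
5.25 [0.59884709 0.25636495 0.25036576] 169.33216117353857 [-9.64721782e-04 -5.29359054e-04 -9.99999395e-01] [-0.8690181  -0.94655255 -2.50321259]
```

View pics/w2b.png

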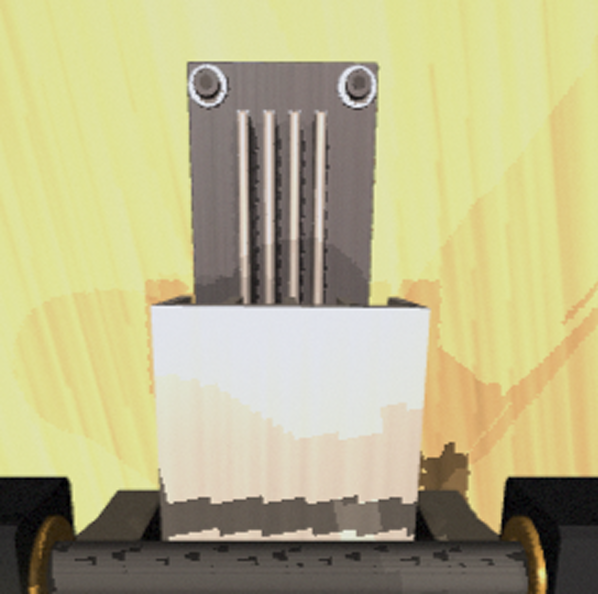

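The enlarged wrist crop shows the four rib tops at crop x ≈ 244, 269, 294 and 320 (rows 110–300). The base edges are at 190 and 378, with a bolt head at each corner, and the held sink below spans 153–430. I'll fit lines to the sink edges and ribs and cast rays at their heights.

```bash
cat > m.py <<'E'
from h import *
im=cv2.imread("pics/w2.png"); d=np.load("w2.npz"); c=(d["K"],d["R"],d["t"]); print("K",d["K"][0])
g=cv2.cvtColor(im,cv2.COLOR_BGR2GRAY).astype(float)
def line(P,Z):  # fit pixel line u=f(v), return two world points at height Z
    P=np.array(P); a=np.polyfit(P[:,1],P[:,0],1); res=np.std(P[:,0]-np.polyval(a,P[:,1]))
    q=[onz(c,(np.polyval(a,v),v),Z) for v in (P[:,1].min(),P[:,1].max())]; 
    dd=q[0]-q[1]; dd=dd if dd[1]>0 else -dd
    return np.mean(q,0),np.degrees(np.arctan2(dd[1],dd[0])),res,q
# ribs
ribs=[]
for k,u0 in enumerate((244,269,294,320)):
    u0=120+u0/2.2; P=[]
    for v in range(54,134):
        us=np.arange(int(u0)-4,int(u0)+6); w=np.clip(g[v,us]-110,0,None)
        if w.sum()>0: P.append(((us*w).sum()/w.sum(),v))
    ribs.append(line(P,.049)); print("rib",k,ribs[-1][0].round(4),round(ribs[-1][1],2),round(ribs[-1][2],2), (ribs[-1][3][0]).round(4))
hsv=cv2.cvtColor(im,cv2.COLOR_BGR2HSV)
def edge(rows,lo,hi,f):  # strongest horizontal gradient
    P=[]
    for v in rows:
        us=np.arange(lo,hi); gr=abs(np.gradient(f[v].astype(float)))[us]; j=gr.argmax(); w=gr[max(0,j-1):j+2]; P.append(((us[max(0,j-1):j+2]*w).sum()/w.sum(),v))
    return P
S=hsv[...,1]; zt=.2504-.0118+.038
L=line(edge(range(145,220),184,200,S),zt); Rr=line(edge(range(145,220),304,320,S),zt)
for n,q in(("L",L),("R",Rr)): print("sink",n,q[0].round(4),round(q[1],2),round(q[2],2),"ends",np.round(q[3],4).tolist())
bl=line(edge(range(50,125),200,214,g),.015); br=line(edge(range(50,125),284,298,g),.015)
for n,q in(("L",bl),("R",br)): print("base",n,q[0].round(4),round(q[1],2),round(q[2],2))
yaw=np.mean([x[1] for x in ribs]); u=np.array([np.cos(np.radians(yaw)),np.sin(np.radians(yaw))]); n=np.array([-u[1],u[0]])
jm=np.mean([x[0][:2] for x in ribs],0); sm=(L[0][:2]+Rr[0][:2])/2
print("rib yaw",yaw,"sink yaw",(L[1]+Rr[1])/2,"rib pitch",[round(float(n@(ribs[i][0]-ribs[i+1][0])[:2]),4) for i in range(3)],"sink width",n@(L[0]-Rr[0])[:2])
print("lateral: ribs",n@jm,"sink",n@sm,"base",n@(bl[0]+br[0])[:2]/2, "tcp",n@np.array([.59885,.25636]))
E
python3 m.py
```

```text
K [279.58867194   0.         250.2672446 ]
rib 0 [0.6049 0.1559 0.049 ] 78.97 0.07 [0.5962 0.1114 0.049 ]
rib 1 [0.5911 0.1585 0.049 ] 79.16 0.07 [0.5826 0.114  0.049 ]
rib 2 [0.5774 0.1611 0.049 ] 79.09 0.05 [0.5688 0.1166 0.049 ]
rib 3 [0.5635 0.1637 0.049 ] 78.79 0.08 [0.5547 0.1192 0.049 ]
sink L [0.6202 0.212  0.2766] 79.11 0.14 ends [[0.6168, 0.1941, 0.2766], [0.6237, 0.23, 0.2766]]
sink R [0.5625 0.2229 0.2766] 78.87 0.09 ends [[0.559, 0.205, 0.2766], [0.566, 0.2409, 0.2766]]
base L [0.6361 0.1388 0.015 ] 79.02 0.17
base R [0.528  0.1592 0.015 ] 78.93 0.18
rib yaw 79.00294427091094 sink yaw 78.9870293640987 rib pitch [-0.0139, -0.014, -0.0141] sink width -0.05877674196772757
lateral: ribs -0.5430035955101118 sink -0.5390169200735678 base -0.5429511999391006 tcp -0.5389504474433193
```

The fit holds: rib pitch is 14.0 mm and sink width 58.8 mm, and the sink and jig yaws agree within 0.02°. The remaining lateral error is 4 mm. I'll correct it and go 100 mm lower for a second wrist view, which also checks the heights by parallax.

Call:
carry_out --pt "1 0 -30 0 0 0 0" --pt "2 0 -65 0 0 0 0" --pt "4 -1 -100 0 0 0 0" --pt "4 -1 -100 0 0 0 0" --pt "4 -1 -100 0 0 0 0"

```text
time_s: 5.8
tcp_pos: [0.6037, 0.2553, 0.1514]
eef_rot: [-173.3, 89.9, -94.0]
contact_force: [0.5, 0.3, -1.1]
gripper_width: 0.0586
```

Run:
```python
from h import *
s,R,y=jaw(); c=cam("wrist"); im=r.capture("wrist"); cv2.imwrite("pics/w3.png",im)
np.savez("w3.npz",K=c[0],R=c[1],t=c[2],p=s['tcp_pos'])
print(s['time_s'],s['tcp_pos'],y,R[:,0],s['contact_force'])
cv2.imwrite("pics/w3b.png",cv2.resize(im[0:230,120:392],None,fx=2.2,fy=2.2,interpolation=cv2.INTER_CUBIC))
```

```text
5.8 [0.60368601 0.25528168 0.15135777] 169.3158630053795 [-6.45215256e-05 -9.30862088e-04 -9.99999565e-01] [ 0.54104385  0.31055736 -1.14785017]
```

View pics/w3b.png

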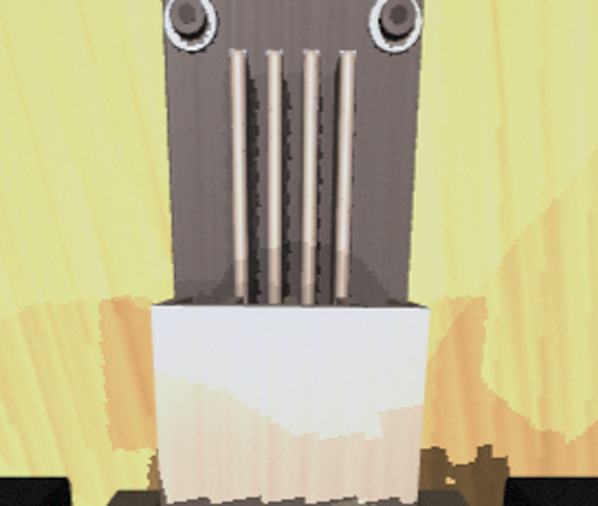

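The lower view shows rib ends at crop (237,50), (275,50), (312,50) and (348,50), and the sink's near edge at row 305 (153–430). The sink is now centred on the ribs.

```bash
cat > m2.py <<'E'
from h import *
exec(open("m.py").read().split("# ribs")[0].split("\n",1)[1].replace("w2","w3"))
d2=np.load("w2.npz"); c2=(d2["K"],d2["R"],d2["t"]); p=d["p"]
im2=cv2.imread("pics/w2.png"); g2=cv2.cvtColor(im2,cv2.COLOR_BGR2GRAY).astype(float)
def ribpts(g,u0,v0,v1,h):
    P=[]
    for v in range(v0,v1):
        us=np.arange(int(u0)-h,int(u0)+h+2); w=np.clip(g[v,us]-115,0,None)
        if w.sum()>0:P.append(((us*w).sum()/w.sum(),v))
    return P
def endrow(g,u):  # subpixel row of the steepest brightening
    col=g[10:70,int(round(u))-1:int(round(u))+2].mean(1); gr=np.gradient(col); 
    return gr
ribs=[line(ribpts(g,120+a/2.2,28,110,4),.049) for a in (239,275,310,345)]
yaw=np.mean([x[1] for x in ribs]); u=np.array([np.cos(np.radians(yaw)),np.sin(np.radians(yaw))]); n=np.array([-u[1],u[0]])
print("rib yaws",[round(x[1],2) for x in ribs],"pitch",[round(float(n@(ribs[i][0]-ribs[i+1][0])[:2]),4) for i in range(3)])
hsv=cv2.cvtColor(im,cv2.COLOR_BGR2HSV); S=hsv[...,1].astype(float); zt=p[2]-.0118+.038
def edge(rows,lo,hi,f):
    P=[]
    for v in rows:
        us=np.arange(lo,hi); gr=abs(np.gradient(f[v]))[us]; j=gr.argmax(); a=max(0,j-1); w=gr[a:j+2]; P.append(((us[a:j+2]*w).sum()/w.sum(),v))
    return P
L=line(edge(range(145,215),184,200,S),zt); Rr=line(edge(range(145,215),304,320,S),zt)
print("sink yaw",L[1],Rr[1],"w",n@(L[0]-Rr[0])[:2])
jm=np.mean([x[0][:2] for x in ribs],0); sm=(L[0]+Rr[0])[:2]/2
print("lateral ribs",n@jm,"sink",n@sm,"tcp",n@p[:2], "u,n",u,n)
# rib ends: two views
e3=[(120+a/2.2,50/2.2) for a in (237.5,275,312,348)]; e2=[(120+a/2.2,110/2.2) for a in (243.5,269,294,320.5)]
for a,b in zip(e3,e2):
    P,gap=tri(c,a,c2,b); print("rib end tri",P.round(4),round(gap,4),"u on z49:",(u@onz(c,a,.049)[:2]).round(4),(u@onz(c2,b,.049)[:2]).round(4))
q=onz(c,(120+291/2.2,305.5/2.2),zt); print("sink near end u",u@q[:2],"-> centre",u@q[:2]+.06,"tcp u",u@p[:2])
bolts=[onz(c,(120+a/2.2,16/2.2),.025) for a in(188,398)]; print("bolts",np.round(bolts,3),[round(float(u@b[:2]),4) for b in bolts])
E
python3 m2.py
```

```text
K [279.58867194   0.         250.2672446 ]
rib yaws [np.float64(79.08), np.float64(79.0), np.float64(79.15), np.float64(79.01)] pitch [-0.014, -0.0139, -0.0139]
sink yaw 78.87262302827388 78.83023675221267 w -0.058859540414334936
lateral ribs -0.5433007236433924 sink -0.5442440997547261 tcp -0.5442746286933614 u,n [0.18976124 0.98183027] [-0.98183027  0.18976124]
rib end tri [0.5948 0.1057 0.0414] 0.0007 u on z49: 0.2189 0.2182
rib end tri [0.5808 0.1081 0.0406] 0.0 u on z49: 0.2188 0.2182
rib end tri [0.5673 0.1114 0.0435] 0.0008 u on z49: 0.2188 0.2181
rib end tri [0.5533 0.1137 0.0423] 0.0003 u on z49: 0.2187 0.218
sink near end u 0.30458854187861734 -> centre 0.36458854187861733 tcp u 0.36519948610295627
bolts [[0.613 0.085 0.025]
 [0.529 0.101 0.025]] [0.1996, 0.1993]
```

The lateral residual is 1 mm and yaw error about 0.2°. The jig origin lies at u = 0.2935 along its axis. I'm going to jig x = -30 mm for the lowering.

Call:
carry_out --pt "-7 -35 0 0 0 0 0" --pt "-15 -75 -10 0 0 0 0" --pt "-20 -99 -40 0 0 0.002 0" --pt "-20 -99 -78 0 0 0.002 0" --pt "-20 -99 -78 0 0 0.002 0"

```text
time_s: 6.35
tcp_pos: [0.5817, 0.1555, 0.0709]
eef_rot: [123.1, 89.8, -157.5]
contact_force: [-0.0, -0.4, -3.0]
gripper_width: 0.0588
```

Run:
```python
from h import *
u=np.array([.18976,.98183]);n=np.array([-.98183,.18976])
s,R,y=jaw(); print(s['time_s'],s['tcp_pos'],y-90,"lat",n@s['tcp_pos'][:2],"along",u@s['tcp_pos'][:2]-.2935,s['contact_force'])
im=r.capture("scene"); cv2.imwrite("pics/s2.png",cv2.resize(im[120:250,240:400],None,fx=4.5,fy=4.5,interpolation=cv2.INTER_CUBIC))
```

```text
6.35 [0.58174143 0.1555052  0.07092967] 79.34330165407022 lat -0.541662523499451 along -0.030429071665505514 [-0.01221515 -0.35256183 -2.95870641]
```

View pics/s2.png

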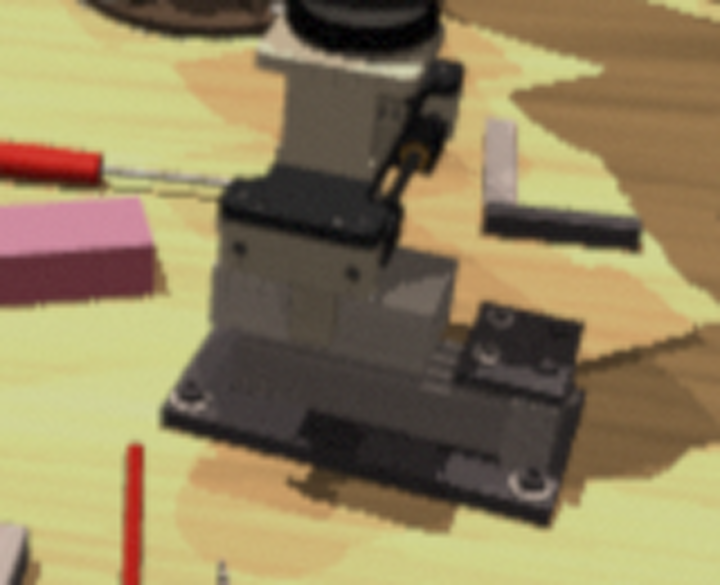

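The scene crop shows the sink hanging just above the ribs, well short of the bush plate (its edge is at about (470,370)). I'll let it settle and read the pose again.

Call:
carry_out --pt "0 0 -1 0 0 0 0" --pt "0 0 -2 0 0 0 0"

```text
time_s: 6.6
tcp_pos: [0.5853, 0.1586, 0.0732]
eef_rot: [-53.4, 89.8, 26.1]
contact_force: [0.4, 0.5, -1.9]
gripper_width: 0.0591
```

```bash
cat > st.py <<'E'
from h import *
u=np.array([.18976,.98183]);n=np.array([-.98183,.18976])
s,R,y=jaw(); print(s['time_s'],s['tcp_pos'].round(4),"yaw",y-90,"lat err mm",1e3*(n@s['tcp_pos'][:2]+.5432),"along mm",1e3*(u@s['tcp_pos'][:2]-.2935),"F",s['contact_force'].round(1),"M",s['moment'].round(2),s['gripper_width'])
E
python3 st.py
```

```text
6.6 [0.5853 0.1586 0.0732] yaw 79.52411883746146 lat err mm -1.3413080664861354 along mm -26.740948817743913 F [ 0.4  0.5 -1.9] M [0.02 0.06 0.05] 0.05911522906650631
```

Call:
carry_out --pt "0 0 0 0 0 0 0" --pt "0 0 0 0 0 0 0" --pt "0 0 0 0 0 0 0" --pt "0 0 0 0 0 0 0"

```text
time_s: 7.0
tcp_pos: [0.5835, 0.1573, 0.0707]
eef_rot: [-55.4, 90.0, 24.1]
contact_force: [-0.8, 0.4, -3.5]
gripper_width: 0.0588
```

Call:
carry_out --pt "0 0 0 0 0 0 0" --pt "0 0 0 0 0 0 0" --pt "0 0 0 0 0 0 0"

```text
time_s: 7.3
tcp_pos: [0.5834, 0.1571, 0.0705]
eef_rot: [149.9, 90.0, -130.6]
contact_force: [-0.5, -0.8, -2.1]
gripper_width: 0.0587
```

```bash
python3 st.py
```

```text
7.3 [0.5834 0.1571 0.0705] yaw 79.46099870400394 lat err mm 0.17135567646175964 along mm -28.526195677695153 F [-0.5 -0.8 -2.1] M [-0.04  0.02  0.03] 0.058655307614387676
```

Call:
carry_out --pt "0 0 -5 0 0 0 0" --pt "0 0 -10 0 0 0 0" --pt "0 0 -14 0 0 0 0" --pt "0 0 -17 0 0 0 0" --pt "0 0 -20 0 0 0 0"

```text
time_s: 7.8
tcp_pos: [0.5834, 0.1571, 0.0501]
eef_rot: [137.7, 90.0, -142.9]
contact_force: [0.7, 0.3, -2.1]
gripper_width: 0.0588
```

```bash
python3 st.py
```

```text
7.8 [0.5834 0.1571 0.0501] yaw 79.45630453872019 lat err mm 0.2178501035354774 along mm -28.591861549348508 F [ 0.7  0.3 -2.1] M [0.01 0.07 0.  ] 0.05875687344303244
```

Tips are now 11 mm below the rib tops with no contact force, so the ribs are in the gaps. Lowering slowly to seat it.

Call:
carry_out --pt "0 0 -4 0 0 0 0" --pt "0 0 -8 0 0 0 0" --pt "0 0 -12 0 0 0 0" --pt "0 0 -15 0 0 0 0" --pt "0 0 -17 0 0 0 0"

```text
time_s: 8.3
tcp_pos: [0.5833, 0.1571, 0.0332]
eef_rot: [132.4, 90.0, -148.2]
contact_force: [-0.1, -0.2, -2.8]
gripper_width: 0.0589
```

Call:
carry_out --pt "0 0 -1 0 0 0 0" --pt "0 0 -2 0 0 0 0" --pt "0 0 -2 0 0 0 0"

```text
time_s: 8.6
tcp_pos: [0.5835, 0.1572, 0.0315]
eef_rot: [-48.7, 90.0, 30.8]
contact_force: [0.2, 0.1, -2.2]
gripper_width: 0.0585
```

```bash
python3 st.py
```

```text
8.6 [0.5835 0.1572 0.0315] yaw 79.45664007448028 lat err mm 0.14713168009572453 along mm -28.485112766396593 F [ 0.2  0.1 -2.2] M [0.01 0.11 0.03] 0.058491324488342065
```

Call:
carry_out --pt "0 0 -0.5 0 0 0 0" --pt "0 0 -1 0 0 0 0" --pt "0 0 -1.5 0 0 0 0" --pt "0 0 -1.5 0 0 0 0"

```text
time_s: 9.0
tcp_pos: [0.5836, 0.1572, 0.0308]
eef_rot: [-64.8, 90.0, 14.7]
contact_force: [-1.9, -0.9, 4.4]
gripper_width: 0.0588
```

```bash
python3 st.py
```

```text
9.0 [0.5836 0.1572 0.0308] yaw 79.46710456530857 lat err mm 0.04989182306214257 along mm -28.421412025893154 F [-1.9 -0.9  4.4] M [-0.03  1.06  0.01] 0.058821180557895064
```

It seated at TCP z = 30.8 mm, against 30.8 expected, with a light upward reaction. Now sliding along the ribs toward the stop.

Call:
carry_out --pt "1 5 0.3 0 0 0 0" --pt "2.7 14 0.5 0 0 0 0" --pt "4.4 23 0.5 0 0 0 0" --pt "6.1 32 0.5 0 0 0 0" --pt "7.4 38.5 0.5 0 0 0 0"

```text
time_s: 9.5
tcp_pos: [0.5912, 0.1966, 0.0308]
eef_rot: [-121.6, 90.0, -42.1]
contact_force: [-1.3, -4.3, 6.1]
gripper_width: 0.0586
```

Call:
carry_out --pt "0 0 0 0 0 0 0" --pt "0 0 0 0 0 0 0"

```text
time_s: 9.7
tcp_pos: [0.5915, 0.1973, 0.0308]
eef_rot: [-33.2, 89.9, 46.3]
contact_force: [-0.0, 3.8, 2.5]
gripper_width: 0.0587
```

```bash
python3 st.py
```

```text
9.7 [0.5915 0.1973 0.0308] yaw 79.50067082137048 lat err mm -0.13493931513952617 along mm 12.42479317623041 F [-0.   3.8  2.5] M [ 0.94  0.21 -0.02] 0.05870014644406895
```

Call:
carry_out --pt "0.2 1 0 0 0 0 0" --pt "0.4 2 0 0 0 0 0" --pt "0.6 3 0 0 0 0 0" --pt "0.6 3 0 0 0 0 0"

```text
time_s: 10.1
tcp_pos: [0.5914, 0.1979, 0.0308]
eef_rot: [171.5, 89.9, -109.0]
contact_force: [-0.2, -2.6, 5.1]
gripper_width: 0.0594
```

```bash
python3 st.py
```

```text
10.1 [0.5914 0.1979 0.0308] yaw 79.44112040244647 lat err mm 0.07471223062671672 along mm 12.989552717352915 F [-0.2 -2.6  5.1] M [-1.15  0.12 -0.01] 0.05941954797760041
```

Call:
carry_out --pt "0.2 1 0 0 0 0 0" --pt "0.4 2 0 0 0 0 0" --pt "0.4 2 0 0 0 0 0"

```text
time_s: 10.4
tcp_pos: [0.5916, 0.1995, 0.0308]
eef_rot: [159.1, 89.9, -121.5]
contact_force: [-0.4, -3.5, 7.6]
gripper_width: 0.0589
```

Call:
carry_out --pt "0.2 1 0 0 0 0 0" --pt "0.4 2 0 0 0 0 0" --pt "0.4 2 0 0 0 0 0"

```text
time_s: 10.7
tcp_pos: [0.5916, 0.1996, 0.0308]
eef_rot: [160.1, 89.8, -120.5]
contact_force: [0.3, -11.9, 8.6]
gripper_width: 0.0589
```

```bash
python3 st.py
```

```text
10.7 [0.5916 0.1996 0.0308] yaw 79.41255681947291 lat err mm 0.2625786814871578 along mm 14.69869358982534 F [  0.3 -11.9   8.6] M [-4.05 -0.13 -0.  ] 0.05886337861032313
```

The arm stalled with about 12 N against the stop at jig x ≈ 14.7 mm (15 expected). Releasing and going straight up.

Call:
carry_out --pt "0 0 0 0 0 0 75" --pt "0 0 0 0 0 0 85" --pt "0 0 0 0 0 0 100" --pt "0 0 0 0 0 0 100" --pt "0 0 0 0 0 0 100"

```text
time_s: 11.2
tcp_pos: [0.5921, 0.2029, 0.0303]
eef_rot: [105.7, 90.0, -174.8]
contact_force: [-1.3, 0.5, 0.4]
gripper_width: 0.0866
```

```bash
python3 st.py
```

```text
11.2 [0.5921 0.2029 0.0303] yaw 79.47387153651215 lat err mm 0.3359727923697431 along mm 18.064198738193703 F [-1.3  0.5  0.4] M [-0.01  0.04 -0.04] 0.08655157708051758
```

Call:
carry_out --pt "0 0 15 0 0 0 100" --pt "0 0 45 0 0 0 100" --pt "0 0 85 0 0 0 100" --pt "0 0 125 0 0 0 100" --pt "0 0 165 0 0 0 100"

```text
time_s: 11.7
tcp_pos: [0.592, 0.2027, 0.1971]
eef_rot: [100.1, 90.0, 179.5]
contact_force: [0.9, -0.1, -0.3]
gripper_width: 0.0878
```

Call:
carry_out --pt "0 0 30 0 0 0 100" --pt "0 0 30 0 0 0 100" --pt "0 0 30 0 0 0 100" --pt "0 0 30 0 0 0 100" --pt "0 0 30 0 0 0 100"

```text
time_s: 12.2
tcp_pos: [0.5916, 0.2024, 0.224]
eef_rot: [131.1, 89.9, -149.4]
contact_force: [0.3, -0.4, -0.6]
gripper_width: 0.0874
```

```bash
python3 st.py
python3 - <<'E'
from h import *
c=cam("wrist"); w=r.capture("wrist"); s=r.capture("scene"); np.savez("w4.npz",K=c[0],R=c[1],t=c[2])
cv2.imwrite("pics/w4.png",w); cv2.imwrite("pics/s4.png",s)
C=np.zeros((600,800,3),np.uint8)
C[:480,:400]=cv2.resize(w[0:240,150:350],None,fx=2,fy=2,interpolation=cv2.INTER_CUBIC)
C[:300,410:800]=cv2.resize(s[165:240,275:372],(390,300),interpolation=cv2.INTER_CUBIC)
C[310:600,410:800]=cv2.resize(s,(390,290))
cv2.imwrite("pics/c4.png",C)
E
```

```text
12.2 [0.5916 0.2024 0.224 ] yaw 79.45753942340343 lat err mm 0.7088803654056175 along mm 17.479125907785164 F [ 0.3 -0.4 -0.6] M [ 0.01  0.06 -0.  ] 0.08738506118283051
```

View pics/c4.png

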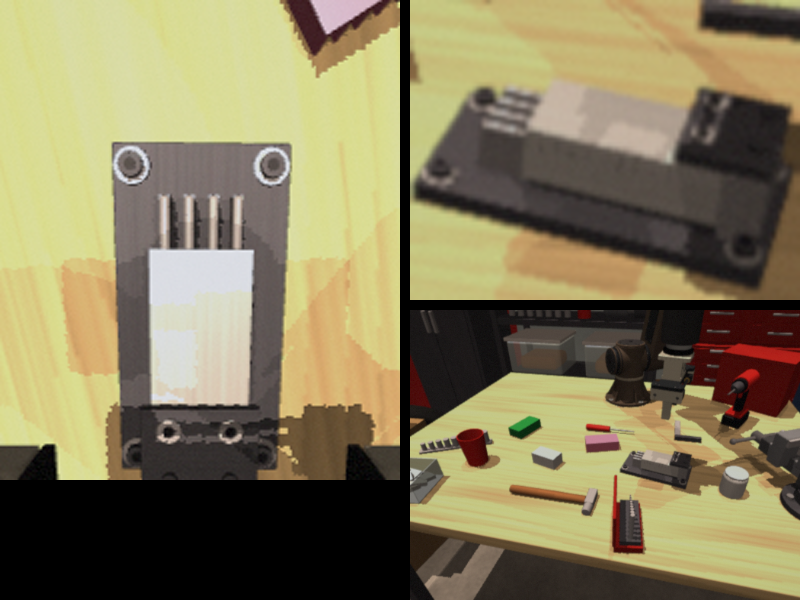

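The wrist crop shows the sink on the ribs, with its near edge at row 249, the rib ends at row 195 and the bush edge at row 406. The scene crop shows it lying flat under the bush plate. I'll measure the exposed lengths.

Run:
```python
from h import *
d=np.load("w4.npz"); c=(d["K"],d["R"],d["t"]); u=np.array([.18976,.98183]);n=np.array([-.98183,.18976])
f=lambda a,b,z:onz(c,(150+a/2,b/2),z)[:2]
re=np.mean([u@f(a,195,.049) for a in(164,190,214,238)]); o=re+.075
print("origin u",o,"sink end jig x",1e3*(u@f(200,249,.057)-o),"(want -45); bush edge",1e3*(u@f(200,406,.062)-o),"base end",1e3*(u@f(200,143,.015)-o))
rl=[n@f(a,220,.049) for a in(164.5,190,214,238)]; print("rib lat",np.mean(rl),"sink lat",n@(f(149,260,.057)+f(252.5,260,.057))/2, n@(f(151,395,.057)+f(251,395,.057))/2,"width if z=57",n@(f(252.5,260,.057)-f(149,260,.057)))
```

```text
origin u 0.2930887311213254 sink end jig x -45.55037495556427 (want -45); bush edge 45.42141334125227 base end -107.37046185409463
rib lat -0.5423966243774371 sink lat -0.542754008949778 -0.5420453993601818 width if z=57 0.0586682210532165
```

The measured sink end is at jig x = -45.6 mm (-45 expected). That is within about one pixel, and the 12 N stall before release agrees with it. The sink is centred on the ribs to 0.4 mm and square, and the arm is clear. Handing in.

```bash
python3 -c "
from plant import r
print(r.close_job(), r.get_state()['time_s'])"
```

```text
the job is handed in; nothing more can be done
the job is handed in; nothing more can be done
```

The five-finned heat sink is loaded in the drill jig: fins down over the four ribs, pushed under the bush plate against the end stop, and released. The job was handed in at about 12 s of the 42 s allowed.

**How it went:** I identified the sink by its measured 119×60 mm top. I lowered it onto the ribs 28 mm short of the jig's centre, which kept it clear of the bush plate. Then I slid it along until the arm stalled with about 12 N against the stop.

**Last checks:**
- **Seating:** it came to rest at the expected height, with a light upward reaction on the gripper.
- **Against the stop:** the free end measured at jig x = -45.6 mm, where -45 is ideal. That is within about one pixel, so the pictures alone can't rule out a gap of around 0.5 mm; the stall against the stop suggests there is none.
- **Alignment:** it is centred on the ribs to about 0.4 mm.
- **Other objects:** they looked undisturbed in the last scene picture; I did not measure them again.

**Disagreements:** the rib height triangulated from the two wrist views came out at about 42 mm instead of 49 mm. Those views were too close together to be accurate, and the 14.0 mm rib spacing fits 49 mm. My hand-read top-camera estimate of the jig's sideways position also differed from the wrist camera's by about 2.6 mm. I used the wrist value, and the ribs entered the gaps without contact force.

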